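# Refit the filter lid of a dental bench dust extractor

### The arm

A 6-joint arm with a two-finger parallel gripper is mounted at the origin on the work surface. World frame = base frame: x ahead of the robot, y to its left, z up, the work surface at z = 0. Lengths are in m, angles in degrees, forces in N, time in s.
With the tool pointing down it reaches from about 0.4 to 0.825 m from the base axis. Payload 7 kg.
Tool frame: the origin (TCP) lies at the very end of the fingers, on their centre line; the grasp point (between the pads) lies 19 mm behind it (r.hold_point_z is the distance from the TCP to the grasp point, in m); z points along the fingers, y is the direction in which the jaws open and shut (so a half turn about z gives the same grasp; the last joint's range is limited). The gripper opens to 88 mm and grips with 3 to 60 N. Pads are 19 mm wide; open, the fingers measure 130 mm over their backs; the gripper's body (78 mm by 193 mm) begins 47 mm behind the grasp point.
Start: joints at [-57.061, 20.546, 0.682, 0, -70.136, -16.507], TCP at [0.191, -0.647, 0.227] pointing down, gripper open.
Joint ranges: [-176.03, 176.03], [-82.01, 121.73], [-58.28, 71.71], [-173.87, 95.51], [-174.79, -0.11], [-173.66, 173.66]. Speed limits (degrees/s): [136.94, 136.94, 172.46, 180, 180, 180].

### API

Orientations are given as [roll, pitch, yaw] about the fixed x, y, z axes, in that order (R = Rz(yaw) Ry(pitch) Rx(roll)).
In Python, from plant import r gives the robot as it stands. The module is installed in compiled form; this text tells all that it offers.
- The arm moves only by the shell command python3 -m inch 'ROWS' [FORCE]. ROWS is text: rows parted by semicolons, each of 7 numbers parted by spaces: the shift along the tool's x, y, z in m, then the turn, a rotation vector about the tool's x, y, z in rad, then the opening, from 0 (shut) to 1 (fully open). In form: tx ty tz ax ay az jaw; .... A call has 1 to 20 rows; each row shifts and turns the commanded pose from where the row before left it, along the tool's axes as they then stand; what a row does not reach is not made up. A row lasts 1/12 s, in which the tool goes at most 41.7 mm and 7.16 degrees, less where a joint would pass 70% of its speed; a pose out of reach is approached as far as the arm can. A call with a gripper value outside its range is refused whole. The fingers move at their own pace and stop on an object; FORCE is the grip in N (left out, the last holds). Time passes only in rows, so rows that do not move let the fingers close. It gives the time, the measured TCP pose, the force and the opening at its end, in the units of the state.
- r.get_state(): the state, without advancing time (a new reading comes with each control period).
- r.capture(name): name is "scene" or "top"; returns the picture (384x512x3 uint8, red, green, blue); there is no depth.
- r.camera_params(name): a dict with "vfov" (degrees; the focal length in pixels is half the picture's height over the tangent of half this angle, whatever the lens; pixels are square), "cx", "cy" (the principal point, pixels), "R" (3x3) and "t" (3): a world point X has camera coordinates R X + t. Camera axes: x right, y down, z forward; pixel columns grow to the right and rows downward; lengths in m; the calibration is good to about 2 mm. A picture is of the moment at which its call begins. camera_params takes no time and is no camera call.
- r.close_job(): hands the job in, once; it reports no verdict.
Trained networks look in the newest picture that a camera, given by its name, has taken for a name from the list of things; names that differ only in an ending like _2 or _b are one class to them, and where a whole thing is asked for, a point or a joint stands for the part that bears it (a point fixed in the world has none). Each returns a list of dicts, best first, with "p" (0 to 1); they miss things now and then, are a little off and sometimes report something else, mostly with a low value. They report only what shows in the picture. A call takes as long as a camera call.
- r.recognise(target, camera): "xy" ([column, row] in pixels, amid what is visible of it).
The state is a dict: "time_s": time; "joints": joint angles; "qd": joint speeds; "joint_torque": joint torques, N m; "tcp_pos": TCP position; "eef_rot": TCP orientation; "contact_force": force on the tool from outside, world axes, zero at the start; "moment": the same for the moment, N m; "gripper_width": finger opening in m.
Only numpy, scipy, OpenCV 4.12 (cv2) and the standard library are available. Lean on these libraries where they do the work, as an engineer would, in place of code of your own. Each camera call takes 0.05 s, during which the arm holds its last target.

### The job

Refit the dust extractor's filter lid, the cover that has a lip on one edge: hold it tilted, hook its lip under the ledge of the extractor, then swing it down and press its far edge until the spring catch snaps over it and the lid lies flat and fully home. Work gently by feel, never letting the lid bear on the extractor with more than about 3 kg of force, and leave the plain cover and everything else on the bench where it is.

Things in the scene. Friction and masses are not known exactly. Their poses are not given: they have to be found in the camera images.
- extractor: Low cream box fixed to the bench, 255 x 190 mm. Origin on the bench; +x from its ledge end to its catch end, z up. Its walls (35 mm high) hold the filter frame (rim, ledge, borders and catch in one rigid piece). The frame is clamped in a setting that no reading gives: up to 3 mm either way along x, and its rim anywhere 45 to 51 mm above the bench. Find rim and slot by feel.
- seat_mid (a point): Point fixed on the housing at (0, 0, 48) mm in the extractor's frame, same axes: the middle of the lid recess for the frame's mean setting. Recess: y -53 to 53 mm between side borders 8 mm above the rim; the hard rim is solid except for the open filter bay, x -45 to 45, y -40 to 40 mm. At the +x end a border 6 mm above the rim begins at x = 64 mm (x for the frame's mean setting).
- seat_ledge (a point): Point fixed on the housing at (-71, 0, 57.5) mm in the extractor's frame, same axes: the free lower edge of the ledge for the frame's mean setting. The ledge, 6 mm thick, spans the recess from x = -85 to -71 mm, its underside 9.5 mm above the rim. The slot below it ends at a solid wall at x = -85 mm; the lip goes in to there. The seated lid has 3 mm play along x.
- catch (a joint): Spring catch at the middle of the +x end, m: 0 = sprung out, its rest; grows as pushed back, at most 0.012; 3.6 N + 0.6 N per mm. Nose 30 mm wide, underside 7 mm above the rim, tip at x = 58 mm; its front slopes back to x = 66 mm at 23 mm above the rim, so the lid's edge wedges it back. Pressing midway between rib and far edge takes 5 to 12 N, eases past the slope; go on to the hard rim.
- lid_grip (a point): The loose filter lid, grey plastic, 150 to 310 g, flat on the bench on either side of the extractor: plate 130 (x) x 100 (y) x 6 mm; in its middle an upright grip rib 14 (x) x 50 (y) mm, 40 mm tall above the plate. This point is in the rib, on the plate's centre, 30 mm above the lid's underside; x from lip to far edge, z up out of the plate.
- lid_lip (a point): Middle of the lip's outermost lower edge, at lid x = -81 mm, on the underside; same axes as the lid. The lip stands 16 mm out of the plate's -x edge, 70 mm wide, 4 mm thick, flush with the underside.
- lid_far (a point): Middle of the lid's far lower edge (opposite the lip), at lid x = +65 mm, on the underside; same axes.
- lid: The same lid; origin at the middle of the plate's underside, same axes.
- plain_grip (a point): Plain cover, not to be used: a similar grey plate 120 x 100 x 6 mm with the same rib but no lip. This point is in its rib, 30 mm above its underside. It lies on the other side of the extractor; leave it.
- dental_model: Bystander: round plaster tooth model, 68 mm across, 27 mm tall; origin under its centre.
- wax_dish: Bystander: shallow white dish, 70 mm across, 22 mm tall; origin under its centre.
- pliers: Bystander: small pliers lying flat, 140 mm long, 12 mm high; origin at the pivot, at bench height.
- dropper: Bystander: small white bottle, 32 mm across, 75 mm tall; origin under its centre.
- liquid_bottle: Bystander: white bottle with black cap, 40 mm across, 85 mm tall; origin under its centre.

How it is judged (in metres and radians):
On the way:
1. the lid, tilted with its far edge up, has its lip hooked under the ledge  (x of lid_lip in the frame of extractor between -0.092 and -0.075 m and y of lid_lip in the frame of extractor between -0.008 and 0.008 m and z of lid_lip in the frame of extractor between 0.042 and 0.057 m and angle between lid's own z axis and vertical above 0.12 rad and z of lid_far in the frame of extractor above 0.065 m), for 0.1 s.
At the end, for the whole second after the job is handed in: The lid lies flat (within 1.4 degrees) and at rest in the recess, down on the rim with its lip in the slot under the ledge, the catch sprung back out (within 2 mm) over its far edge, and the lid let go (x of lid_lip in the frame of extractor between -0.092 and -0.077 m and y of lid_lip in the frame of extractor between -0.008 and 0.008 m and z of lid_lip in the frame of extractor between 0.042 and 0.0535 m and z of lid_far in the frame of extractor between 0.042 and 0.0535 m and value of joint catch below 0.002 m and angle between lid's own z axis and vertical below 0.025 rad and linear speed of lid below 0.01 m/s); the robot touches nothing.
It fails at once if the lid bears on the extractor with more than 30 N (contact force between lid and extractor above 30 N).
It fails at once if a tool presses or knocks the extractor itself with more than 30 N (contact force between the arm and extractor above 30 N).
It fails at once if the plain cover or another bystander is moved by more than 20 mm (distance of any of plain_grip, dental_model, wax_dish, pliers, dropper, liquid_bottle from where it was at the start of the episode above 0.02 m).
It also fails if it takes over 72 s, if anything falls off the work surface, if the arm or the gripper's body presses on something with over 40 N, if the wrist force passes 120 N, or if a joint passes its speed limit or range.

## Working session

There is one attempt and no reset: what is moved stays moved. The work goes in short steps, Python scripts to look and compute and a shell command to move; the robot and the scene stay as the last step left them, time stands still between calls to the robot, and variables do not carry over. Pictures are saved under pics/ and viewed, and the job is handed in when it is done.

```bash
mkdir -p pics; python3 - <<'E'
from plant import r
import cv2
s=r.get_state();print(s)
for c in("scene","top"):
    im=r.capture(c);cv2.imwrite(f"pics/{c}0.png",im[:,:,::-1]);p=r.camera_params(c);print(c,p)
    for n in["extractor","lid_grip","lid_lip","lid_far","plain_grip","seat_mid","seat_ledge","lid","catch"]:
        try:print(n,r.recognise(n,c)[:3])
        except Exception as e:print(n,e)
E
```

```text
{'time_s': 0.0, 'joints': array([-5.70617334e+01,  2.05911702e+01,  6.33380214e-01, -1.87056047e-02,
       -7.01363058e+01, -1.65078208e+01]), 'qd': array([ 0.00547157, -0.03096107, -0.00565371,  0.0482795 , -0.02163255,
        0.03694655]), 'joint_torque': array([-6.73203385e-05, -5.82708943e+01,  2.93057066e+01,  6.99751899e+00,
        6.88341490e-03, -2.40185618e-04]), 'tcp_pos': array([ 0.19075987, -0.6469703 ,  0.22562714]), 'eef_rot': array([ 1.79904786e+02, -9.87971319e-03, -1.63575916e+02]), 'contact_force': array([ 0.43783392, -0.35612596, -0.18154236]), 'moment': array([-0.04259023, -0.03625264,  0.02206574]), 'gripper_width': 0.08758547967375926}
scene {'vfov': 51.436600765585126, 'cx': 255.1636353208094, 'cy': 186.76645404176082, 'R': array([[-0.31199108,  0.94986069, -0.02064539],
       [ 0.65736852,  0.20012835, -0.72650896],
       [-0.68595058, -0.24023595, -0.68684678]]), 't': array([ 0.2030826 , -0.31675452,  1.43838941])}
extractor [{'xy': [281.3, 209.0], 'p': 0.57}]
lid_grip [{'xy': [388.4, 203.2], 'p': 0.57}]
lid_lip [{'xy': [394.1, 201.8], 'p': 0.85}]
lid_fa
[... 348 characters left out ...]
95, 'cy': 198.89204072816284, 'R': array([[-0.02268889, -0.99963677,  0.01454484],
       [-0.98344111,  0.01970003, -0.18015409],
       [ 0.17980212, -0.01839149, -0.98353086]]), 't': array([-0.02043523,  0.57107931,  1.00784782])}
extractor [{'xy': [233.5, 200.7], 'p': 0.7}]
lid_grip [{'xy': [142.5, 244.3], 'p': 0.59}]
lid_lip [{'xy': [143.6, 243.6], 'p': 0.79}]
lid_far [{'xy': [142.2, 245.7], 'p': 0.82}, {'xy': [266.5, 126.8], 'p': 0.65}]
plain_grip [{'xy': [350.5, 212.5], 'p': 0.8}]
seat_mid [{'xy': [233.5, 199.9], 'p': 0.97}]
seat_ledge [{'xy': [231.0, 203.9], 'p': 0.88}]
lid [{'xy': [140.2, 243.9], 'p': 0.9}, {'xy': [379.7, 164.3], 'p': 0.28}]
catch [{'xy': [230.2, 178.6], 'p': 0.63}]
```

```bash
python3 - <<'E'
import cv2
for c in("scene","top"):
    im=cv2.imread(f"pics/{c}0.png");cv2.imwrite(f"pics/{c}0b.png",cv2.resize(im[80:330,90:450],(792,550),interpolation=cv2.INTER_CUBIC))
E
```

```text
(no output)
```

View pics/top0b.png

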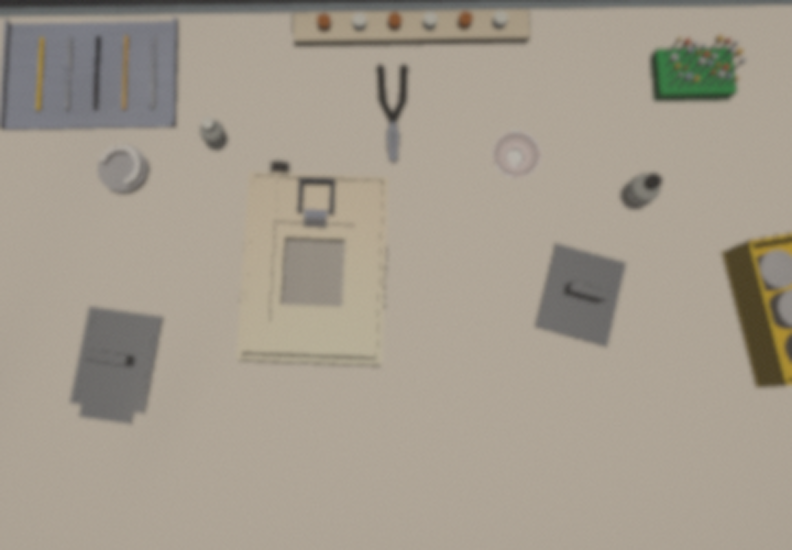

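View pics/scene0b.png

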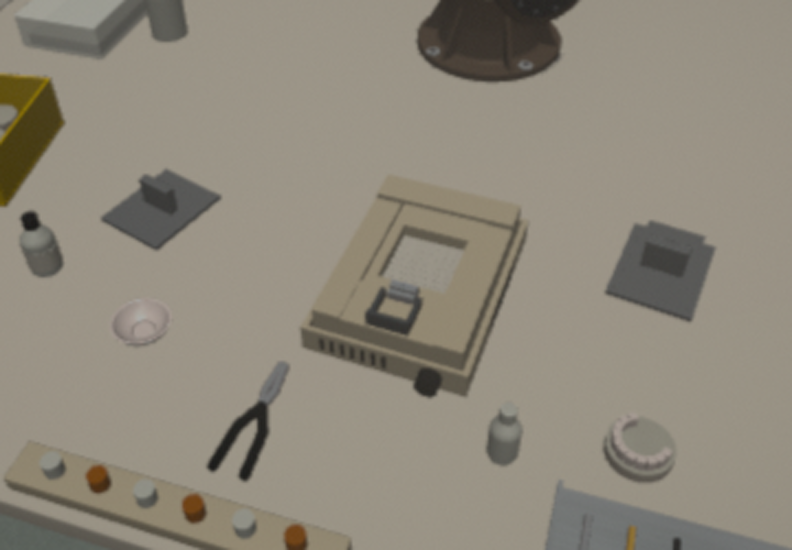

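```bash
python3 - <<'E'
import cv2
im=cv2.imread("pics/top0.png");cv2.imwrite("pics/t_ext.png",cv2.resize(im[145:260,185:285],None,fx=5,fy=5,interpolation=cv2.INTER_CUBIC))
im=cv2.imread("pics/scene0.png");cv2.imwrite("pics/s_ext.png",cv2.resize(im[150:270,215:345],None,fx=5,fy=5,interpolation=cv2.INTER_CUBIC))
E
```

```text
(no output)
```

View pics/t_ext.png

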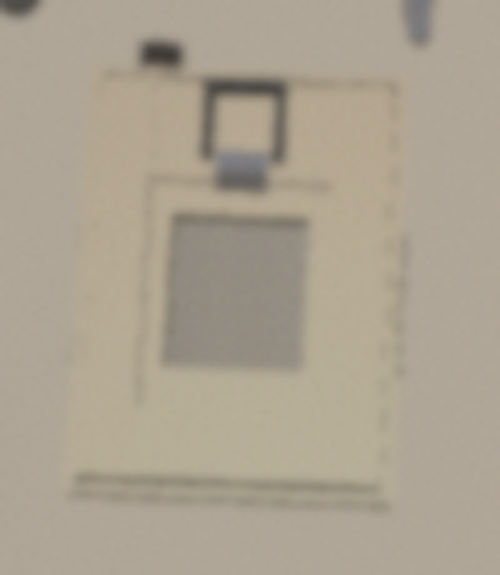

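View pics/s_ext.png

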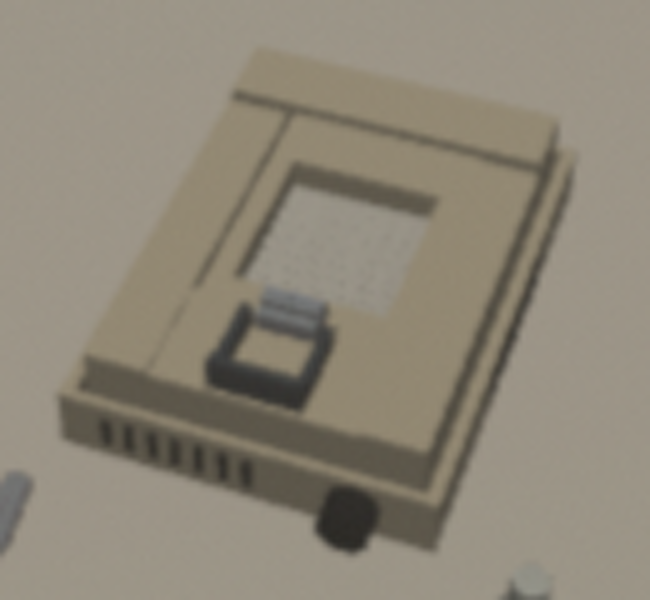

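```bash
cat > h.py <<'E'
import numpy as np,cv2
from plant import r
from scipy.spatial.transform import Rotation as Ro
P={c:r.camera_params(c) for c in("scene","top")}
def proj(c,X):
    p=P[c];q=np.atleast_2d(X)@np.array(p["R"]).T+p["t"];f=192/np.tan(np.radians(p["vfov"]/2))
    return np.c_[p["cx"]+f*q[:,0]/q[:,2],p["cy"]+f*q[:,1]/q[:,2]]
def xf(x,y,yaw,pts):
    c,s=np.cos(yaw),np.sin(yaw);pts=np.atleast_2d(pts).astype(float)
    return np.c_[x+c*pts[:,0]-s*pts[:,1],y+s*pts[:,0]+c*pts[:,1],pts[:,2]]
E
cat > fit.py <<'E'
from h import *
from scipy.optimize import least_squares,minimize
for c in P: print(c,-np.array(P[c]["R"]).T@P[c]["t"])
S=lambda a,b:np.array([a,b])/5+[215,150]
T=lambda a,b:np.array([a,b])/5+[185,145]
H=[("scene",S(60,398),(127.5,-95,35)),("scene",S(440,503),(127.5,95,35)),("scene",S(577,152),(-127.5,95,35)),("scene",S(62,438),(127.5,-95,0)),("scene",S(436,550),(127.5,95,0))]
B=[("scene",S(294,163),(-45,-40)),("scene",S(440,198),(-45,40)),("scene",S(238,277),(45,-40)),("scene",S(392,315),(45,40)),
("top",T(172,215),(45,40)),("top",T(308,218),(45,-40)),("top",T(162,366),(-45,40)),("top",T(302,370),(-45,-40))]
def res(p):
    o=[]
    for c,uv,X in H:o+=list((proj(c,xf(*p[:3],np.array(X)/1e3))[0]-uv))
    for c,uv,X in B:o+=list((proj(c,xf(*p[:3],[X[0]/1e3+p[3],X[1]/1e3,p[4]]))[0]-uv))
    return o
s=least_squares(res,[.55,0,0,0,.048],x_scale=[.01,.01,.01,.001,.001],loss="soft_l1");print("ext",s.x,np.degrees(s.x[2]));print(np.round(np.reshape(s.fun,(-1,2)),1).tolist())
E=s.x
# lid fit
masks={}
for c,box in(("scene",(350,150,430,240)),("top",(110,200,180,290))):
    im=cv2.imread(f"pics/{c}0.png");g=im.max(2);m=np.zeros(g.shape,np.uint8);a,b,cc,d=box
    sub=g[b:d,a:cc];t,mm=cv2.threshold(sub,0,255,cv2.THRESH_OTSU+cv2.THRESH_BINARY_INV);print(c,t,(mm>0).sum());m[b:d,a:cc]=mm;masks[c]=m
pl=[[(x,y,z) for x in(-65,65) for y in(-50,50) for z in(0,6)],[(x,y,z) for x in(-81,-60) for y in(-35,35) for z in(0,4)],[(x,y,z) for x in(-7,7) for y in(-25,25) for z in(6,46)]]
def sil(p,c):
    m=np.zeros((384*4,512*4),np.uint8)
    for q in pl:
        h=cv2.convexHull(proj(c,xf(*p,np.array(q)/1e3)).astype(np.float32))
        cv2.fillConvexPoly(m,np.round(((h+.5)*4-.5)*16).astype(np.int32),255,shift=4)
    return cv2.resize(m,(512,384),interpolation=cv2.INTER_AREA)
def cost(p,cs=("scene","top")):
    return sum(np.abs(sil(p,c).astype(float)-masks[c]).sum()/255/(masks[c]>0).sum() for c in cs)
def bp(c,uv,z):
    p=P[c];f=192/np.tan(np.radians(p["vfov"]/2));R=np.array(p["R"]);C=-R.T@p["t"];d=R.T@[(uv[0]-p["cx"])/f,(uv[1]-p["cy"])/f,1];return C+d*(z-C[2])/d[2]
x0=bp("top",(141,245),.006);print(x0)
for cs in(("scene","top"),("top",),("scene",)):
    best=min((minimize(cost,[x0[0]+.0,x0[1],y],args=(cs,),method="Nelder-Mead",options=dict(initial_simplex=[[x0[0],x0[1],y],[x0[0]+.01,x0[1],y],[x0[0],x0[1]+.01,y],[x0[0],x0[1],y+.1]],xatol=1e-4,fatol=1e-4)) for y in(-.3,-.1,.1)),key=lambda s:s.fun)
    print("lid",cs,best.x,np.degrees(best.x[2]),best.fun)
    if len(cs)==2:L=best.x
np.save("fit.npy",np.array([E[:3],L]))
for c in P:
    im=cv2.imread(f"pics/{c}0.png");k=2.2;o=cv2.resize(im[80:330,90:450],(792,550),interpolation=cv2.INTER_CUBIC)
    def ln(pts,col):
        q=(proj(c,np.array(pts))-[90,80]+.5)*2.2;cv2.polylines(o,[np.round(q*8).astype(np.int32)],True,col,1,cv2.LINE_AA,3)
    for z,w in((0,(255,0,0)),(35,(0,0,255))): ln(xf(*E[:3],np.array([(127.5*a,95*b,z) for a,b in((1,1),(1,-1),(-1,-1),(-1,1))])/1e3),w)
    h=E[4]*1e3;d=E[3]*1e3
    ln(xf(*E[:3],np.array([(45*a+d,40*b,h) for a,b in((1,1),(1,-1),(-1,-1),(-1,1))])/1e3),(0,255,0))
    ln(xf(*E[:3],np.array([(a+d,53*b,h+8) for a,b in((64,1),(64,-1),(-71,-1),(-71,1))])/1e3),(255,255,0))
    ln(xf(*L,np.array([(65*a,50*b,6) for a,b in((1,1),(1,-1),(-1,-1),(-1,1))])/1e3),(0,255,0))
    ln(xf(*L,np.array([(-65,-35,4),(-81,-35,4),(-81,35,4),(-65,35,4)])/1e3),(0,0,255))
    ln(xf(*L,np.array([(7*a,25*b,46) for a,b in((1,1),(1,-1),(-1,-1),(-1,1))])/1e3),(255,0,255))
    cv2.imwrite(f"pics/{c}_ov.png",o)
E
python3 fit.py
```

```text
scene [1.25824846 0.21604422 0.76202085]
top [ 0.37994604 -0.01314226  1.09442894]
ext [ 0.56883911  0.04377818 -0.05473202 -0.0092679   0.0458257 ] -3.1359140263931997
[[-0.4, -0.9], [0.2, 0.4], [-0.5, -0.8], [0.2, 0.4], [0.0, 0.2], [-0.2, -0.3], [-0.2, -0.1], [-1.0, -0.1], [-1.1, 0.5], [-1.0, -0.1], [-0.8, 0.2], [-0.6, 0.2], [-0.8, 0.4]]
scene 120.0 1505
top 142.0 1659
[0.4479553 0.3133616 0.006    ]
lid ('scene', 'top') [ 0.45379666  0.30964856 -0.15764303] -9.032280460943696 0.06371786826790377
lid ('top',) [ 0.45410229  0.309339   -0.165383  ] -9.475747841545985 0.03169639163682351
lid ('scene',) [ 0.45332925  0.30975796 -0.16003127] -9.169116166241292 0.029994137189759625
```

View pics/scene_ov.png

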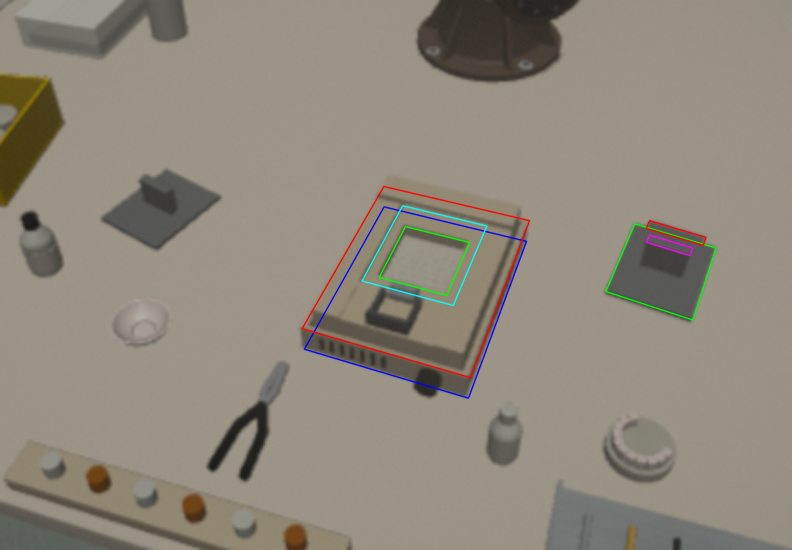

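View pics/top_ov.png

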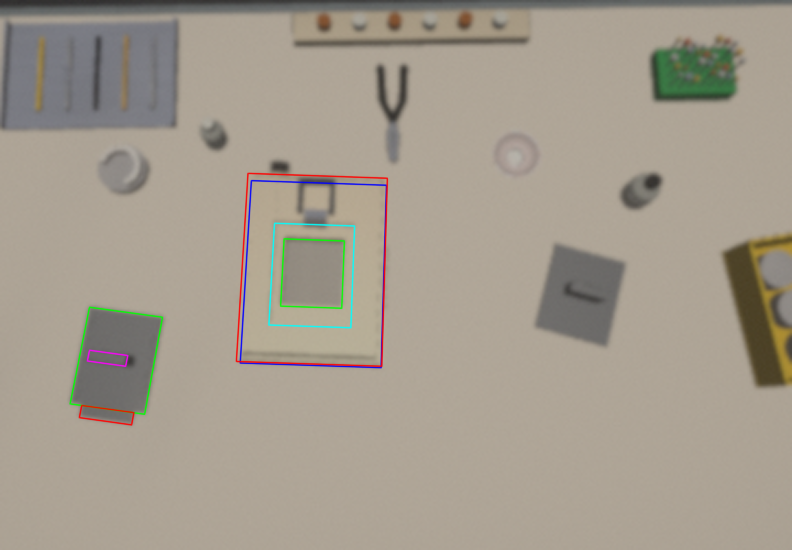

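```bash
cat > bay.py <<'E'
from h import *
from scipy.optimize import least_squares
from scipy.ndimage import map_coordinates
im={c:cv2.GaussianBlur(cv2.cvtColor(cv2.imread(f"pics/{c}0.png"),cv2.COLOR_BGR2LAB).astype(float),(0,0),.7) for c in P}
edges=[((45,-38),(45,-20)),((45,20),(45,38)),((-45,-36),(-45,36)),((-40,40),(36,40)),((-40,-40),(36,-40))]
p=np.array([.5595,.0435,-.0547,.0465])
def W(p,X):return xf(p[0],p[1],p[2],np.array([[a/1e3,b/1e3,p[3]] for a,b in X]))
obs=[]
for c in P:
    for k,(a,b) in enumerate(edges):
        q=proj(c,W(p,[(a[0]+(b[0]-a[0])*t,a[1]+(b[1]-a[1])*t) for t in np.linspace(0,1,15)]))
        ctr=proj(c,W(p,[(0,0)]))[0]
        n=np.array([-(q[-1]-q[0])[1],(q[-1]-q[0])[0]]);n/=np.linalg.norm(n)
        if n@(q.mean(0)-ctr)<0:n=-n
        s=np.arange(-4,4.01,.1)
        pr=np.array([[map_coordinates(im[c][:,:,ch],[ (q+n*t)[:,1],(q+n*t)[:,0]],order=3).mean() for t in s] for ch in range(3)])
        g=np.abs(np.gradient(pr,axis=1)).sum(0);pk=[(round(s[i],1),round(g[i],2)) for i in range(1,len(s)-1) if g[i]>g[i-1] and g[i]>g[i+1] and g[i]>.3*g.max()]
        print(c,k,pk);obs.append((c,k,pk))
np.save("obs.npy",np.array(obs,dtype=object),allow_pickle=True)
E
python3 bay.py
```

```text
scene 0 []
scene 1 [(np.float64(-0.1), np.float64(0.5))]
scene 2 [(np.float64(0.2), np.float64(2.15))]
scene 3 [(np.float64(-0.2), np.float64(0.32))]
scene 4 [(np.float64(-2.1), np.float64(2.28)), (np.float64(0.3), np.float64(2.42))]
top 0 [(np.float64(-1.8), np.float64(0.81)), (np.float64(0.9), np.float64(1.93))]
top 1 [(np.float64(-1.7), np.float64(0.64)), (np.float64(0.8), np.float64(1.83))]
top 2 [(np.float64(-0.6), np.float64(1.24))]
top 3 [(np.float64(0.2), np.float64(1.55))]
top 4 [(np.float64(0.1), np.float64(1.13))]
```

```bash
cat > mv.py <<'E'
# usage: python3 mv.py x y z [roll pitch yaw]: prints tool-frame shift from measured pose and rotation vector
import sys;from h import *
s=r.get_state();a=[float(v) for v in sys.argv[1:]]
R=Ro.from_euler("xyz",s["eef_rot"],degrees=True)
print("t",round(s["time_s"],2),"tcp",s["tcp_pos"].round(4),"rot",s["eef_rot"].round(2),"F",s["contact_force"].round(2),"w",round(s["gripper_width"],4),"J",s["joints"].round(1))
if len(a)>=3:print("shift",R.inv().apply(np.array(a[:3])-s["tcp_pos"]).round(4))
if len(a)==6:print("turn",(R.inv()*Ro.from_euler("xyz",a[3:],degrees=True)).as_rotvec().round(4))
E
python3 -m inch '0 0 0 0 0 -.094 1;0 0 0 0 0 -.094 1;0 0 0 0 0 -.094 1;0 0 0 0 0 -.094 1;0 0 0 0 0 -.094 1;0 0 0 0 0 -.094 1;0 0 0 0 0 -.094 1;0 0 0 0 0 -.094 1;0 0 0 0 0 -.094 1;0 0 0 0 0 -.094 1;0 0 0 0 0 -.094 1;0 0 0 0 0 -.094 1;0 0 0 0 0 0 1'; python3 mv.py .5 -.2 .2 180 0 -99.1
```

```text
time_s: 2.08
tcp_pos: [0.191, -0.6474, 0.2266]
eef_rot: [-180.0, 0.0, -98.7]
contact_force: [-0.0, -0.1, 0.2]
gripper_width: 0.0878
t 2.08 tcp [ 0.191  -0.6474  0.2266] rot [-180.      0.    -98.69] F [-0.   -0.06  0.21] w 0.0878 J [-57.1  20.5   0.7  -0.  -70.1  48.4]
shift [-0.489  -0.2379  0.0266]
turn [-0.      0.      0.0071]
```

```bash
python3 -m inch '-.0326 -.0159 0 0 0 0 1;-.0326 -.0159 0 0 0 0 1;-.0326 -.0159 0 0 0 0 1;-.0326 -.0159 0 0 0 0 1;-.0326 -.0159 0 0 0 0 1;-.0326 -.0159 0 0 0 0 1;-.0326 -.0159 0 0 0 0 1;-.0326 -.0159 0 0 0 0 1;-.0326 -.0159 0 0 0 0 1;-.0326 -.0159 0 0 0 0 1;-.0326 -.0159 0 0 0 0 1;-.0326 -.0159 0 0 0 0 1;-.0326 -.0159 0 0 0 0 1;-.0326 -.0159 0 0 0 0 1;-.0326 -.0159 0 0 0 0 1'; python3 mv.py .454 .3097 .08 180 0 -99.2
```

```text
time_s: 3.33
tcp_pos: [0.5033, -0.1997, 0.227]
eef_rot: [-180.0, 0.0, -99.1]
contact_force: [0.6, -1.2, 0.2]
gripper_width: 0.0878
t 3.33 tcp [ 0.5033 -0.1997  0.227 ] rot [-179.95    0.    -99.13] F [ 0.65 -1.19  0.23] w 0.0878 J [ -0.9   7.9 -16.2   0.  -65.8  -8.2]
shift [-0.4951  0.1296  0.1469]
turn [-0.0008  0.      0.0012]
```

```bash
python3 -m inch '-.033 .0086 0 0 0 0 1;-.033 .0086 0 0 0 0 1;-.033 .0086 0 0 0 0 1;-.033 .0086 0 0 0 0 1;-.033 .0086 0 0 0 0 1;-.033 .0086 0 0 0 0 1;-.033 .0086 0 0 0 0 1;-.033 .0086 0 0 0 0 1;-.033 .0086 0 0 0 0 1;-.033 .0086 0 0 0 0 1;-.033 .0086 0 0 0 0 1;-.033 .0086 0 0 0 0 1;-.033 .0086 0 0 0 0 1;-.033 .0086 .036 0 0 0 1;-.033 .0086 .036 0 0 0 1;0 0 .036 0 0 0 1;0 0 .036 0 0 0 1;0 0 0 0 0 0 1;0 0 0 0 0 0 1'; python3 mv.py .454 .3097 .0115 180 0 -99.2;python3 - <<'E'
from h import *
for c in P:
    im=r.capture(c);cv2.imwrite(f"pics/{c}1.png",im[:,:,::-1])
    b=(330,130,450,250) if c=="scene" else(80,180,200,300)
    cv2.imwrite(f"pics/{c}1c.png",cv2.resize(im[b[1]:b[3],b[0]:b[2],::-1],None,fx=4,fy=4,interpolation=cv2.INTER_CUBIC))
E
```

```text
time_s: 4.92
tcp_pos: [0.4524, 0.2959, 0.0932]
eef_rot: [179.9, -0.2, -99.0]
contact_force: [0.9, -0.7, 1.5]
gripper_width: 0.0877
t 4.92 tcp [0.4524 0.2959 0.0932] rot [179.9   -0.23 -99.04] F [ 0.95 -0.65  1.54] w 0.0877 J [ 54.   15.4 -26.1   0.  -48.7 -63. ]
shift [-0.0142  0.0005  0.0816]
turn [ 0.0017 -0.0039  0.0028]
```

View pics/scene1c.png

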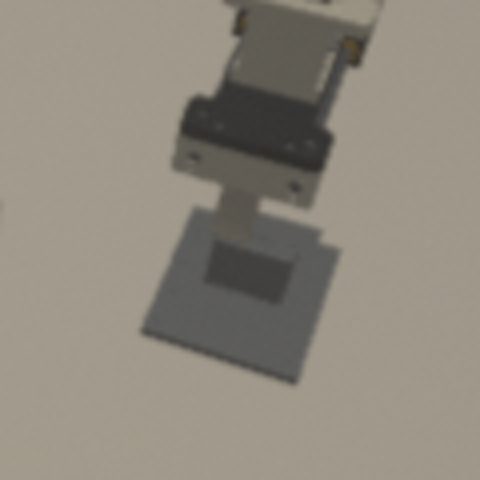

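View pics/top1c.png

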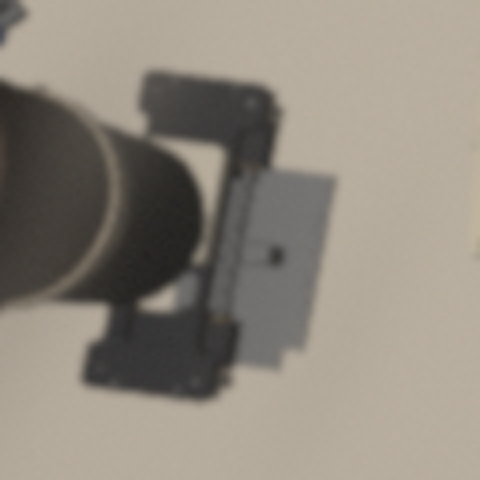

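```bash
python3 -m inch '-.007 0 0 0 0 0 1;-.007 0 0 0 0 0 1;0 0 0 0 0 0 1;0 0 0 0 0 0 1'; python3 mv.py .454 .3097 .0115 180 0 -99.2
```

```text
time_s: 5.35
tcp_pos: [0.4557, 0.3115, 0.0951]
eef_rot: [-179.9, 0.1, -98.9]
contact_force: [-0.3, 0.7, 0.1]
gripper_width: 0.0876
t 5.35 tcp [0.4557 0.3115 0.0951] rot [-1.7995e+02  1.0000e-01 -9.8930e+01] F [-0.33  0.73  0.15] w 0.0876 J [ 54.7  16.1 -24.9   0.  -49.  -63.6]
shift [0.0022 0.0015 0.0836]
turn [-0.001   0.0018  0.0047]
```

```bash
python3 -m inch '.002 .0015 .012 0 0 .005 1;0 0 .015 0 0 0 1;0 0 .015 0 0 0 1;0 0 .015 0 0 0 1;0 0 .012 0 0 0 1;0 0 .008 0 0 0 1;0 0 .0055 0 0 0 1;0 0 0 0 0 0 1;0 0 0 0 0 0 1'; python3 mv.py .454 .3097 .0115 180 0 -99.2
```

```text
time_s: 6.1
tcp_pos: [0.4536, 0.309, 0.0118]
eef_rot: [-180.0, 0.0, -99.2]
contact_force: [-0.4, 0.1, 0.8]
gripper_width: 0.0877
t 6.1 tcp [0.4536 0.309  0.0118] rot [-179.99    0.    -99.22] F [-0.42  0.06  0.8 ] w 0.0877 J [ 54.7  22.3 -29.7   0.  -38.  -64. ]
shift [-0.0008 -0.0003  0.0003]
turn [-0.0001  0.0001 -0.0004]
```

```bash
python3 -m inch '0 0 0 0 0 0 .1;0 0 0 0 0 0 .1;0 0 0 0 0 0 .1;0 0 0 0 0 0 .1;0 0 0 0 0 0 .1;0 0 0 0 0 0 .1;0 0 0 0 0 0 .1;0 0 0 0 0 0 .1' 30; python3 mv.py
```

```text
time_s: 6.77
tcp_pos: [0.4534, 0.3089, 0.0116]
eef_rot: [-180.0, 0.0, -99.2]
contact_force: [0.3, -0.9, -1.0]
gripper_width: 0.0399
t 6.77 tcp [0.4534 0.3089 0.0116] rot [-180.      0.    -99.22] F [ 0.31 -0.89 -1.03] w 0.0399 J [ 54.7  22.4 -29.7  -0.  -38.  -63.9]
```

```bash
python3 -m inch '0 0 0 0 0 0 .08;0 0 0 0 0 0 .08;0 0 0 0 0 0 .08;0 0 0 0 0 0 .08;0 0 0 0 0 0 .08;0 0 0 0 0 0 .08;0 0 0 0 0 0 .08'; python3 mv.py
```

```text
time_s: 7.35
tcp_pos: [0.4534, 0.3089, 0.0115]
eef_rot: [180.0, 0.0, -99.2]
contact_force: [-0.0, -0.2, -0.7]
gripper_width: 0.014
t 7.35 tcp [0.4534 0.3089 0.0115] rot [180.     0.   -99.23] F [-0.01 -0.19 -0.69] w 0.014 J [ 54.7  22.4 -29.7  -0.  -38.  -63.9]
```

```bash
python3 -m inch '0 0 -.008 0 0 0 0;0 0 -.016 0 0 0 0;0 0 -.02 0 0 0 0;0 0 -.02 0 0 0 0;0 0 -.02 0 0 0 0;0 0 -.02 0 0 0 0;0 0 -.02 0 0 0 0;0 0 -.016 0 0 0 0;0 0 -.01 0 0 0 0;0 0 0 0 0 0 0;0 0 0 0 0 0 0'; python3 mv.py; python3 - <<'E'
from h import *
for c in P:
    im=r.capture(c);cv2.imwrite(f"pics/{c}2.png",im[:,:,::-1])
a=[cv2.imread(f"pics/{c}2.png")[60:320,90:450] for c in P];cv2.imwrite("pics/both2.png",cv2.resize(np.hstack(a),(800,288)))
E
```

```text
time_s: 8.27
tcp_pos: [0.4532, 0.3088, 0.1615]
eef_rot: [180.0, 0.0, -99.2]
contact_force: [-0.2, -0.2, -2.7]
gripper_width: 0.014
t 8.27 tcp [0.4532 0.3088 0.1615] rot [ 1.7999e+02  3.0000e-02 -9.9240e+01] F [-0.23 -0.19 -2.73] w 0.014 J [ 54.7  11.7 -20.7  -0.  -57.6 -63.9]
```

View pics/both2.png

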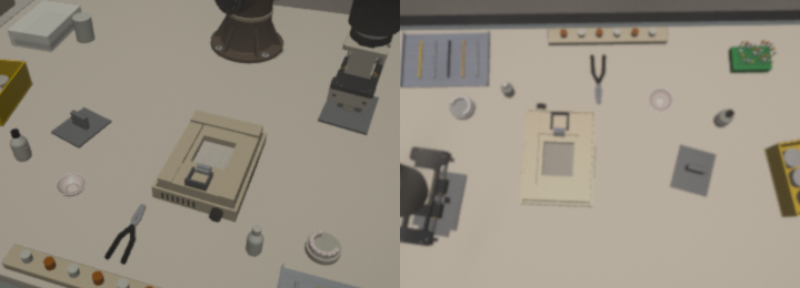

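```bash
cat > goal.py <<'E'
# usage: goal.py xL yL zL theta   (mm, mm, mm, rad): lip target in frame F -> tool shift/turn ; also prints current lip estimate
import sys;from h import *
F=np.array([.561,.0435]);phi=np.radians(-3.1)
OFF=np.array([0,-.0008,.0115])  # tcp in lid frame
M=np.array([[0,-1,0],[-1,0,0],[0,0,-1.]])
s=r.get_state();R=Ro.from_euler("xyz",s["eef_rot"],degrees=True);tcp=s["tcp_pos"]
RF=Ro.from_euler("z",phi)
def lid_from():
    RL=R*Ro.from_matrix(M).inv();o=tcp-RL.apply(OFF)
    f=lambda p:RF.inv().apply(o+RL.apply(p)-np.r_[F,0])*1e3
    z=RF.inv().apply(RL.apply([0,0,1]));x=RF.inv().apply(RL.apply([1,0,0]))
    return f([-.081,0,0]),f([.065,0,0]),np.arctan2(x[2],x[0]),np.degrees(np.arctan2(x[1],x[0])),z
l,fa,th,yw,z=lid_from()
print("t",round(s["time_s"],2),"lip",l.round(1),"far",fa.round(1),"th",round(th,3),"yaw",round(yw,2),"roll",round(z[1],4),"F",RF.inv().apply(s["contact_force"]).round(1),"M",RF.inv().apply(s["moment"]).round(2),"w",round(s["gripper_width"],4))
if len(sys.argv)>4:
    a=[float(v) for v in sys.argv[1:]]
    RL=RF*Ro.from_euler("y",-a[3]);o=np.r_[F,0]+RF.apply(np.array(a[:3])/1e3)-RL.apply([-.081,0,0])
    T=o+RL.apply(OFF);Rt=RL*Ro.from_matrix(M)
    print("target tcp",T.round(4),"turn",(R.inv()*Rt).as_rotvec().round(4),"shift in current axes",R.inv().apply(T-tcp).round(4),"in target axes",Rt.inv().apply(T-tcp).round(4))
E
python3 goal.py -55 0 130 .25
```

```text
t 8.37 lip [-202.9  268.   148.9] far [-57.7 252.4 148.7] th -0.001 yaw -6.14 roll 0.0014 F [-0.4 -0.5 -2.3] M [-0.02  0.12  0.  ] w 0.0138
target tcp [0.5816 0.0416 0.1612] turn [ 0.2512 -0.0149 -0.1064] shift in current axes [ 0.2425 -0.17   -0.0007] in target axes [ 0.2593 -0.1388  0.0346]
```

```bash
python3 -m inch '0 0 0 .05 -.003 -.0213 0;0 0 0 .05 -.003 -.0213 0;0 0 0 .05 -.003 -.0213 0;0 0 0 .05 -.003 -.0213 0;0 0 0 .05 -.003 -.0213 0;.010 -.005 .001 0 0 0 0;.0185 -.0099 .0025 0 0 0 0;.0185 -.0099 .0025 0 0 0 0;.0185 -.0099 .0025 0 0 0 0;.0185 -.0099 .0025 0 0 0 0;.0185 -.0099 .0025 0 0 0 0;.0185 -.0099 .0025 0 0 0 0;.0185 -.0099 .0025 0 0 0 0;.0185 -.0099 .0025 0 0 0 0;.0185 -.0099 .0025 0 0 0 0;.0185 -.0099 .0025 0 0 0 0;.0185 -.0099 .0025 0 0 0 0;.0185 -.0099 .0025 0 0 0 0;.0185 -.0099 .0025 0 0 0 0;.0185 -.0099 .0025 0 0 0 0'; python3 -m inch '0 0 0 0 0 0 0;0 0 0 0 0 0 0;0 0 0 0 0 0 0'; python3 goal.py -57 0 75 .25;  python3 - <<'E'
from h import *
for c in P:
    im=r.capture(c);cv2.imwrite(f"pics/{c}3.png",im[:,:,::-1])
a=[cv2.imread(f"pics/{c}3.png")[100:300,180:380] for c in P];cv2.imwrite("pics/both3.png",cv2.resize(np.hstack(a),(800,400)))
E
```

```text
time_s: 10.03
tcp_pos: [0.5864, 0.0307, 0.1604]
eef_rot: [-165.8, 0.0, -93.1]
contact_force: [0.3, 0.5, -2.1]
gripper_width: 0.0139
time_s: 10.28
tcp_pos: [0.5862, 0.0318, 0.1608]
eef_rot: [-165.8, 0.1, -93.1]
contact_force: [0.1, 0.3, -2.7]
gripper_width: 0.0136
t 10.28 lip [-49.9  -9.5 129.7] far [ 91.7  -9.6 165.6] th 0.248 yaw -0.05 roll -0.0007 F [ 0.1  0.3 -2.7] M [0.02 1.2  0.  ] w 0.0136
target tcp [0.5796 0.0417 0.1062] turn [ 0.0016  0.0007 -0.0009] shift in current axes [-0.0095  0.0204  0.0511] in target axes [-0.0096  0.0205  0.0511]
```

View pics/both3.png

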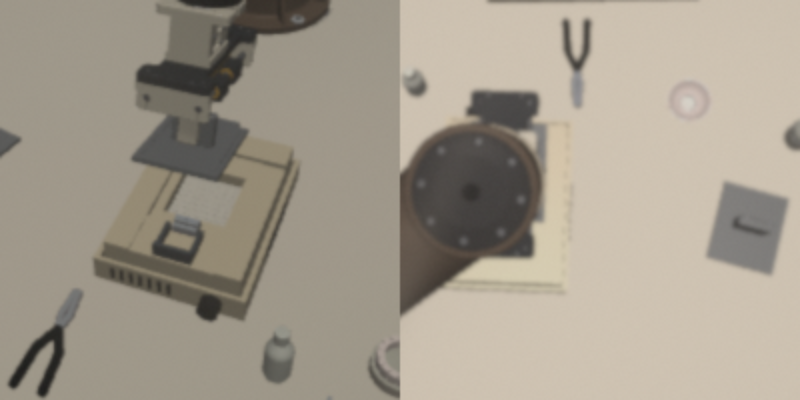

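```bash
python3 -m inch '-.0024 .005 .012 0 0 0 0;-.0024 .005 .013 0 0 0 0;-.0024 .005 .013 0 0 0 0;-.0023 .0055 .013 0 0 0 0;0 0 0 0 0 0 0;0 0 0 0 0 0 0;0 0 0 0 0 0 0'; python3 goal.py -57 0 53 .25;  python3 - <<'E'
from h import *
for c in P:
    im=r.capture(c);cv2.imwrite(f"pics/{c}4.png",im[:,:,::-1])
a=cv2.imread("pics/scene4.png")[130:270,210:350];cv2.imwrite("pics/s4.png",cv2.resize(a,(600,600),interpolation=cv2.INTER_CUBIC))
E
```

```text
time_s: 10.97
tcp_pos: [0.5806, 0.0429, 0.1082]
eef_rot: [-165.6, 0.1, -93.0]
contact_force: [-0.6, -0.1, -2.6]
gripper_width: 0.0139
t 10.97 lip [-56.    1.2  76.9] far [ 85.4   1.3 113.2] th 0.251 yaw 0.06 roll -0.0021 F [-0.5 -0.1 -2.6] M [0.02 1.06 0.03] w 0.0139
target tcp [0.5796 0.0417 0.0842] turn [-0.0011  0.0021  0.001 ] shift in current axes [0.0013 0.0069 0.023 ] in target axes [0.0012 0.0069 0.023 ]
```

View pics/s4.png

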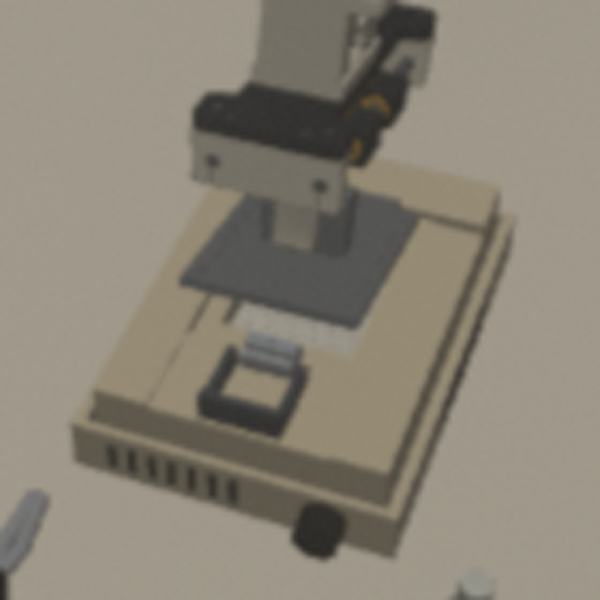

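```bash
cat > ov.py <<'E'
import sys;sys.argv=[sys.argv[0]];exec(open("goal.py").read())
im=r.capture("scene")[:,:,::-1];cv2.imwrite("pics/ovs_raw.png",im)
RL=R*Ro.from_matrix(M).inv();o=tcp-RL.apply(OFF)
out=cv2.resize(im[130:270,210:350],None,fx=4.2,fy=4.2,interpolation=cv2.INTER_CUBIC)
def ln(X,col,cl=True):
    q=(proj("scene",X)-[210,130]+.5)*4.2-.5;cv2.polylines(out,[np.round(q*8).astype(np.int32)],cl,col,1,cv2.LINE_AA,3)
ln(o+RL.apply([[.065,.05,.006],[.065,-.05,.006],[-.065,-.05,.006],[-.065,.05,.006]]),(0,255,0))
h=.0483
ln(np.r_[F,0]+RF.apply([[.045,.04,h],[.045,-.04,h],[-.045,-.04,h],[-.045,.04,h]]),(0,255,255))
ln(np.r_[F,0]+RF.apply([[.064,.053,h],[.064,-.053,h],[-.071,-.053,h],[-.071,.053,h]]),(255,255,0))
ln(np.r_[F,0]+RF.apply([[-.071,.075,h+.0155],[-.071,-.075,h+.0155]]),(255,0,255))
cv2.imwrite("pics/ovs%d.png"%int(s["time_s"]*100),out);print("pics/ovs%d.png"%int(s["time_s"]*100))
E
python3 ov.py
```

```text
t 11.07 lip [-55.7   1.2  77.2] far [ 85.7   1.2 113.6] th 0.252 yaw 0.02 roll -0.0025 F [-0.  -0.5 -3.4] M [-0.04  1.19 -0.05] w 0.0139
pics/ovs1106.png
```

View pics/ovs1106.png

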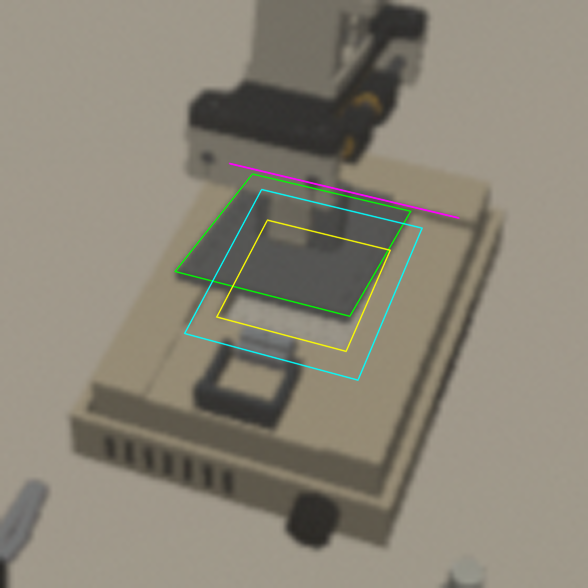

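```bash
python3 -m inch '.0008 .0023 .0076 0 0 0 0;.0008 .0023 .0077 0 0 0 0;.0007 .0023 .0077 0 0 0 0;0 0 0 0 0 0 0;0 0 0 0 0 0 0;0 0 0 0 0 0 0'; python3 goal.py -57 -1 50 .25; python3 -m inch '0 .0003 .001 0 0 0 0;0 .0002 .001 0 0 0 0;0 0 0 0 0 0 0;0 0 0 0 0 0 0';python3 goal.py
```

```text
time_s: 11.62
tcp_pos: [0.579, 0.0399, 0.0831]
eef_rot: [-165.7, 0.1, -93.1]
contact_force: [0.3, 0.3, -1.6]
gripper_width: 0.0138
t 11.62 lip [-57.5  -1.8  51.9] far [84.  -1.8 88.1] th 0.25 yaw 0.0 roll -0.0013 F [ 0.3  0.3 -1.6] M [0.04 1.13 0.01] w 0.0138
target tcp [0.5795 0.0407 0.0812] turn [0.0001 0.0013 0.    ] shift in current axes [-0.0008  0.      0.002 ] in target axes [-0.0008  0.      0.002 ]
time_s: 11.95
tcp_pos: [0.5791, 0.0401, 0.0814]
eef_rot: [-165.6, 0.1, -93.1]
contact_force: [0.1, 1.1, -2.6]
gripper_width: 0.0137
t 11.95 lip [-57.4  -1.6  50.2] far [84.  -1.6 86.4] th 0.25 yaw -0.0 roll -0.0017 F [-0.   1.1 -2.6] M [-0.05  1.18 -0.02] w 0.0137
```

Creep down 0.5 mm per row in bursts until the force rises.

```bash
for i in 1; do python3 -m inch '0 .0001 .0005 0 0 0 0;0 .0001 .0005 0 0 0 0;0 0 0 0 0 0 0;0 0 0 0 0 0 0';python3 goal.py; done; python3 -m inch '0 .0001 .0005 0 0 0 0;0 .0001 .0005 0 0 0 0;0 0 0 0 0 0 0;0 0 0 0 0 0 0';python3 goal.py
```

```text
time_s: 12.28
tcp_pos: [0.579, 0.04, 0.0803]
eef_rot: [-165.7, 0.1, -93.1]
contact_force: [0.4, -0.4, -2.6]
gripper_width: 0.0139
t 12.28 lip [-57.4  -1.7  49.1] far [84.  -1.7 85.2] th 0.25 yaw -0.0 roll -0.0016 F [ 0.4 -0.4 -2.6] M [0.02 1.16 0.  ] w 0.0139
time_s: 12.62
tcp_pos: [0.5791, 0.04, 0.0792]
eef_rot: [-165.7, 0.1, -93.1]
contact_force: [-0.2, 0.1, -2.3]
gripper_width: 0.0135
t 12.62 lip [-57.4  -1.7  48. ] far [84.1 -1.7 84.2] th 0.25 yaw -0.0 roll -0.0016 F [-0.2  0.  -2.3] M [ 0.04  1.19 -0.01] w 0.0135
```

```bash
python3 -m inch '0 .0001 .0005 0 0 0 0;0 .0001 .0005 0 0 0 0;0 0 0 0 0 0 0;0 0 0 0 0 0 0';python3 goal.py
```

```text
time_s: 12.95
tcp_pos: [0.5792, 0.0401, 0.0783]
eef_rot: [-165.7, 0.1, -93.1]
contact_force: [0.2, -0.7, -3.1]
gripper_width: 0.0139
t 12.95 lip [-57.3  -1.6  47.1] far [84.2 -1.6 83.2] th 0.25 yaw -0.0 roll -0.0017 F [ 0.2 -0.7 -3.1] M [0.02 1.1  0.07] w 0.0139
```

```bash
python3 -m inch '0 .0001 .0005 0 0 0 0;0 .0001 .0005 0 0 0 0;0 0 0 0 0 0 0;0 0 0 0 0 0 0';python3 goal.py
```

```text
time_s: 13.28
tcp_pos: [0.5795, 0.0401, 0.0778]
eef_rot: [-165.6, 0.1, -93.1]
contact_force: [-1.4, -0.2, 5.4]
gripper_width: 0.0137
t 13.28 lip [-57.   -1.6  46.5] far [84.4 -1.6 82.8] th 0.251 yaw 0.0 roll -0.0017 F [-1.4 -0.3  5.4] M [-0.03  1.98 -0.02] w 0.0137
```

```bash
python3 -m inch '0 -.0003 -.001 0 0 0 0;0 -.0002 -.001 0 0 0 0;0 .002 -.0005 0 0 0 0;0 .003 -.0008 0 0 0 0;0 .003 -.0008 0 0 0 0;0 .003 -.0008 0 0 0 0;0 0 0 0 0 0 0;0 0 0 0 0 0 0';python3 goal.py -75 -1 48.5 .25
```

```text
time_s: 13.95
tcp_pos: [0.5676, 0.0407, 0.0794]
eef_rot: [-165.7, 0.1, -93.1]
contact_force: [-0.1, -0.1, -3.7]
gripper_width: 0.0137
t 13.95 lip [-68.9  -1.6  48.2] far [72.6 -1.6 84.4] th 0.25 yaw 0.02 roll -0.0017 F [-0.1 -0.1 -3.7] M [0.01 1.15 0.03] w 0.0137
target tcp [0.5615 0.0417 0.0797] turn [-0.0003  0.0017  0.0003] shift in current axes [-0.0006  0.0059 -0.0018] in target axes [-0.0006  0.0059 -0.0018]
```

```bash
python3 -m inch '0 .002 -.0005 0 0 0 0;0 .002 -.0005 0 0 0 0;0 .002 -.0005 0 0 0 0;0 .002 -.0005 0 0 0 0;0 0 0 0 0 0 0;0 0 0 0 0 0 0';python3 goal.py -80 -1 48.2 .25
```

```text
time_s: 14.45
tcp_pos: [0.5595, 0.0411, 0.0794]
eef_rot: [-165.7, 0.1, -93.1]
contact_force: [-0.0, -0.1, -2.5]
gripper_width: 0.0136
t 14.45 lip [-77.   -1.6  48.2] far [64.5 -1.6 84.3] th 0.25 yaw 0.01 roll -0.0017 F [-0.  -0.1 -2.5] M [0.03 1.16 0.04] w 0.0136
target tcp [0.5565 0.0419 0.0794] turn [-0.0004  0.0017  0.0001] shift in current axes [-0.0006  0.0029 -0.0008] in target axes [-0.0006  0.0029 -0.0008]
```

```bash
python3 -m inch '0 .001 -.0003 0 0 0 0;0 .001 -.0002 0 0 0 0;0 .001 -.0003 0 0 0 0;0 .001 -.0002 0 0 0 0;0 0 0 0 0 0 0;0 0 0 0 0 0 0';python3 goal.py -83 -1 48.2 .25
```

```text
time_s: 14.95
tcp_pos: [0.5555, 0.0414, 0.0793]
eef_rot: [-165.7, 0.1, -93.1]
contact_force: [0.8, 0.3, -2.1]
gripper_width: 0.0141
t 14.95 lip [-81.   -1.6  48.1] far [60.4 -1.6 84.3] th 0.25 yaw 0.0 roll -0.0017 F [ 0.8  0.4 -2.1] M [0.06 1.18 0.01] w 0.0141
target tcp [0.5536 0.0421 0.0794] turn [-0.0004  0.0017  0.    ] shift in current axes [-0.0006  0.0019 -0.0005] in target axes [-0.0006  0.0019 -0.0005]
```

```bash
python3 -m inch '0 .0005 -.0001 0 0 0 0;0 .0005 -.0001 0 0 0 0;0 .0005 -.0001 0 0 0 0;0 0 0 0 0 0 0;0 0 0 0 0 0 0';python3 goal.py
```

```text
time_s: 15.37
tcp_pos: [0.554, 0.0414, 0.0792]
eef_rot: [-165.7, 0.1, -93.1]
contact_force: [-0.2, -0.8, -2.6]
gripper_width: 0.0138
t 15.37 lip [-82.5  -1.6  48. ] far [58.9 -1.6 84.2] th 0.25 yaw -0.0 roll -0.0017 F [-0.1 -0.8 -2.6] M [0.01 1.21 0.  ] w 0.0138
```

```bash
python3 -m inch '0 .0005 -.0001 0 0 0 0;0 .0005 -.0001 0 0 0 0;0 .0005 -.0001 0 0 0 0;0 0 0 0 0 0 0;0 0 0 0 0 0 0';python3 goal.py
```

```text
time_s: 15.78
tcp_pos: [0.5524, 0.0415, 0.0792]
eef_rot: [-165.7, 0.1, -93.1]
contact_force: [0.3, -0.1, -2.6]
gripper_width: 0.0137
t 15.78 lip [-84.1  -1.6  48. ] far [57.4 -1.6 84.1] th 0.25 yaw 0.0 roll -0.0017 F [ 0.3 -0.1 -2.6] M [ 0.03  1.19 -0.01] w 0.0137
```

```bash
python3 -m inch '0 .0005 -.0001 0 0 0 0;0 .0005 -.0001 0 0 0 0;0 0 0 0 0 0 0;0 0 0 0 0 0 0';python3 goal.py
```

```text
time_s: 16.12
tcp_pos: [0.5516, 0.0416, 0.0792]
eef_rot: [-165.6, 0.1, -93.1]
contact_force: [1.1, -0.0, -3.5]
gripper_width: 0.0139
t 16.12 lip [-84.9  -1.6  48. ] far [56.5 -1.5 84.2] th 0.251 yaw 0.0 roll -0.0018 F [ 1.1  0.  -3.5] M [-0.07  0.7  -0.06] w 0.0139
```

```bash
python3 -m inch '0 .0005 -.0001 0 0 0 0;0 0 0 0 0 0 0;0 0 0 0 0 0 0';python3 goal.py
```

```text
time_s: 16.37
tcp_pos: [0.5514, 0.0418, 0.0794]
eef_rot: [-165.6, 0.1, -93.1]
contact_force: [3.9, -1.0, -2.5]
gripper_width: 0.0137
t 16.37 lip [-85.1  -1.4  48.1] far [56.4 -1.4 84.4] th 0.251 yaw 0.0 roll -0.002 F [ 4.  -0.8 -2.5] M [-0.57 -0.35 -0.13] w 0.0137
```

```bash
python3 -m inch '0 -.001 .0002 0 0 0 0;0 -.0008 .0002 0 0 0 0;.001 0 0 0 0 0 0;0 0 0 0 0 0 0;0 0 0 0 0 0 0';python3 goal.py
```

```text
time_s: 16.78
tcp_pos: [0.5524, 0.0403, 0.0789]
eef_rot: [-165.7, 0.1, -93.1]
contact_force: [-0.6, -1.5, -3.3]
gripper_width: 0.0136
t 16.78 lip [-84.1  -2.8  47.7] far [57.4 -2.9 83.8] th 0.25 yaw -0.01 roll -0.0013 F [-0.5 -1.5 -3.3] M [ 0.02  1.16 -0.02] w 0.0136
```

```bash
python3 -m inch '.001 0 0 0 0 0 0;0 0 0 0 0 0 0;0 0 0 0 0 0 0';python3 goal.py
```

```text
time_s: 17.03
tcp_pos: [0.5527, 0.0397, 0.0791]
eef_rot: [-165.6, 0.1, -93.1]
contact_force: [-1.1, 2.1, -2.3]
gripper_width: 0.014
t 17.03 lip [-83.7  -3.4  47.9] far [57.7 -3.4 84.1] th 0.25 yaw -0.02 roll -0.0021 F [-1.2  2.1 -2.3] M [1.   1.62 0.06] w 0.014
```

```bash
python3 -m inch '-.002 0 0 0 0 0 0;-.002 0 0 0 0 0 0;-.001 0 0 0 0 0 0;0 0 0 0 0 0 0;0 0 0 0 0 0 0';python3 goal.py
```

```text
time_s: 17.45
tcp_pos: [0.5529, 0.0445, 0.0791]
eef_rot: [-165.7, 0.1, -93.1]
contact_force: [-0.4, 0.6, -2.8]
gripper_width: 0.0138
t 17.45 lip [-83.8   1.4  47.9] far [57.7  1.4 84. ] th 0.25 yaw 0.01 roll -0.0015 F [-0.4  0.5 -2.8] M [-0.01  1.18  0.01] w 0.0138
```

```bash
python3 -m inch '-.001 0 0 0 0 0 0;0 0 0 0 0 0 0;0 0 0 0 0 0 0';python3 goal.py
```

```text
time_s: 17.7
tcp_pos: [0.553, 0.0455, 0.0791]
eef_rot: [-165.7, 0.1, -93.1]
contact_force: [-0.4, 0.7, -2.8]
gripper_width: 0.0135
t 17.7 lip [-83.8   2.4  47.9] far [57.7  2.4 84.1] th 0.25 yaw 0.0 roll -0.0016 F [-0.5  0.7 -2.8] M [0.01 1.21 0.02] w 0.0135
```

```bash
python3 -m inch '.0013 0 0 0 0 0 0;.0013 0 0 0 0 0 0;0 -.0004 .0028 -.035 0 0 0;0 -.0004 .0028 -.035 0 0 0;0 0 0 0 0 0 0;0 0 0 0 0 0 0';python3 goal.py -83.6 -.2 47.6 .11
```

```text
time_s: 18.2
tcp_pos: [0.5556, 0.0428, 0.0739]
eef_rot: [-169.6, 0.1, -93.1]
contact_force: [-0.4, -0.4, -2.8]
gripper_width: 0.0139
t 18.2 lip [-82.9  -0.1  47.9] far [60.7 -0.2 74.3] th 0.181 yaw -0.06 roll -0.0017 F [-0.4 -0.4 -2.8] M [0.01 0.95 0.01] w 0.0139
target tcp [0.5566 0.0427 0.0679] turn [-0.0714  0.0018 -0.0009] shift in current axes [0.     0.0001 0.006 ] in target axes [ 0.     -0.0003  0.006 ]
```

```bash
python3 -m inch '0 .0002 .003 -.035 0 0 0;0 .0002 .003 -.035 0 0 0;0 0 0 0 0 0 0;0 0 0 0 0 0 0';python3 goal.py -83.6 -.2 47.4 .08; python3 ov.py
```

```text
time_s: 18.53
tcp_pos: [0.5555, 0.0423, 0.0676]
eef_rot: [-173.6, 0.1, -93.1]
contact_force: [-0.4, 0.8, -2.8]
gripper_width: 0.0138
t 18.53 lip [-84.7  -0.6  47.2] far [60.4 -0.7 63.4] th 0.111 yaw -0.05 roll -0.001 F [-0.4  0.7 -2.8] M [-0.    0.59  0.  ] w 0.0138
target tcp [0.5572 0.0427 0.0653] turn [-0.0313  0.001  -0.0008] shift in current axes [-0.0005 -0.0014  0.0025] in target axes [-0.0005 -0.0015  0.0024]
t 18.53 lip [-84.7  -0.6  47.2] far [60.4 -0.7 63.4] th 0.111 yaw -0.05 roll -0.001 F [-0.4  0.7 -2.8] M [-0.    0.59  0.  ] w 0.0138
pics/ovs1853.png
```

```bash
python3 -m inch '0 -.0006 .0024 -.03 0 0 0;0 0 0 0 0 0 0;0 0 0 0 0 0 0';python3 goal.py
```

```text
time_s: 18.83
tcp_pos: [0.5553, 0.0421, 0.0653]
eef_rot: [-175.4, 0.0, -93.1]
contact_force: [-3.8, 0.3, 0.0]
gripper_width: 0.0138
t 18.83 lip [-85.5  -0.8  47.4] far [60.1 -0.9 59.1] th 0.08 yaw -0.04 roll -0.0008 F [-3.8  0.1  0. ] M [ 0.07  1.54 -0.02] w 0.0138
```

View pics/ovs1853.png

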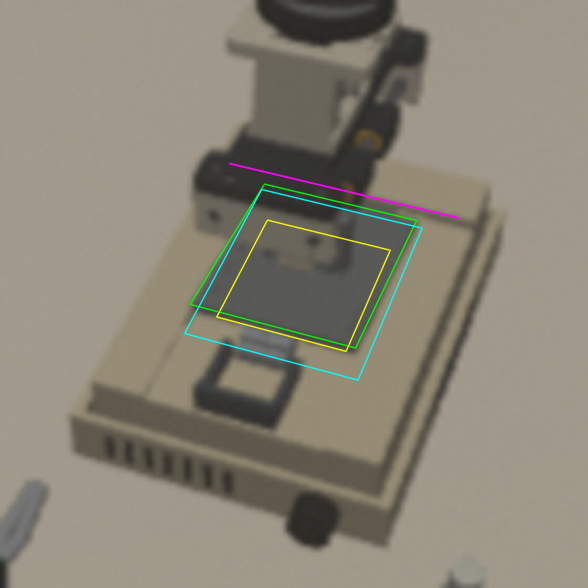

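```bash
python3 -m inch '0 0 0 0 0 0 .4;0 0 0 0 0 0 .4;0 0 0 0 0 0 .4;0 0 0 0 0 0 .4;0 0 0 0 0 0 .4;0 0 0 0 0 0 .4';python3 goal.py; python3 ov.py
```

```text
time_s: 19.33
tcp_pos: [0.5565, 0.0428, 0.0657]
eef_rot: [-175.4, 0.1, -93.1]
contact_force: [0.4, -0.2, 0.6]
gripper_width: 0.0348
t 19.33 lip [-84.2  -0.2  47.7] far [61.3 -0.1 59.5] th 0.081 yaw 0.01 roll -0.0018 F [ 0.4 -0.2  0.6] M [0.02 0.38 0.03] w 0.0348
t 19.33 lip [-84.2  -0.2  47.7] far [61.3 -0.1 59.5] th 0.081 yaw 0.01 roll -0.0018 F [ 0.4 -0.2  0.6] M [0.02 0.38 0.03] w 0.0348
pics/ovs1933.png
```

```bash
python3 -m inch '0 0 -.005 0 0 0 .4;0 0 -.012 0 0 0 .4;0 0 -.018 0 0 0 .4;0 0 -.018 0 0 0 .4;0 0 -.012 0 0 0 .4;0 0 -.005 -.04 0 0 0;0 0 0 -.04 0 0 0;0 0 0 0 0 0 0;0 0 0 0 0 0 0;0 0 0 0 0 0 0;0 0 0 0 0 0 0;0 0 0 0 0 0 0'; python3 mv.py; python3 ov.py
```

```text
time_s: 20.38
tcp_pos: [0.5502, 0.0428, 0.1351]
eef_rot: [-180.0, 0.1, -93.1]
contact_force: [-0.1, 0.2, 0.9]
gripper_width: 0.0008
t 20.38 tcp [0.5502 0.0428 0.1351] rot [-1.7999e+02  7.0000e-02 -9.3070e+01] F [-0.05  0.19  0.87] w 0.0008 J [ 24.7  13.5 -22.1  -0.1 -54.3 -27.8]
t 20.38 lip [-91.7  -0.5 123.6] far [ 54.3  -0.5 123.6] th 0.0 yaw 0.03 roll -0.0013 F [-0.1  0.2  0.9] M [-0.02  0.15  0.02] w 0.0008
pics/ovs2038.png
```

View pics/ovs2038.png

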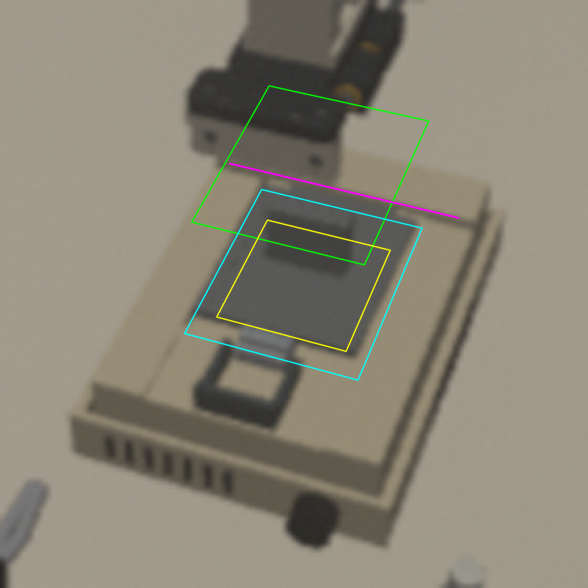

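```bash
python3 mv.py .592 .0413 .07
```

```text
t 20.43 tcp [0.5503 0.0428 0.1352] rot [-1.7998e+02  8.0000e-02 -9.3070e+01] F [ 0.03  0.03 -0.57] w 0.0005 J [ 24.7  13.5 -22.1  -0.1 -54.3 -27.8]
shift [-0.0006 -0.0417  0.0652]
```

```bash
python3 -m inch '0 -.010 0 0 0 0 0;0 -.014 0 0 0 0 0;0 -.0117 0 0 0 0 0;0 -.006 0 0 0 0 0;0 0 .012 0 0 0 0;0 0 .016 0 0 0 0;0 0 .016 0 0 0 0;0 0 .012 0 0 0 0;0 0 .006 0 0 0 0;0 0 0 0 0 0 0;0 0 0 0 0 0 0'; python3 mv.py .592 .0413 .07
```

```text
time_s: 21.35
tcp_pos: [0.5926, 0.0407, 0.0734]
eef_rot: [-180.0, 0.1, -93.1]
contact_force: [0.9, 0.4, 0.7]
gripper_width: 0.0005
t 21.35 tcp [0.5926 0.0407 0.0734] rot [-1.7999e+02  7.0000e-02 -9.3070e+01] F [0.88 0.36 0.66] w 0.0005 J [ 22.7  21.1 -20.7  -0.1 -48.2 -25.7]
shift [-0.0005  0.0006  0.0034]
```

```bash
python3 -m inch '0 0 .002 0 0 0 0;0 0 .002 0 0 0 0;0 0 .002 0 0 0 0;0 0 .002 0 0 0 0;0 0 .001 0 0 0 0;0 0 .001 0 0 0 0;0 0 0 0 0 0 0'; python3 mv.py
```

```text
time_s: 21.93
tcp_pos: [0.5925, 0.0408, 0.0636]
eef_rot: [-180.0, 0.1, -93.1]
contact_force: [-1.3, -0.4, 3.2]
gripper_width: 0.0002
t 21.93 tcp [0.5925 0.0408 0.0636] rot [-1.7997e+02  9.0000e-02 -9.3070e+01] F [-1.32 -0.36  3.19] w 0.0002 J [ 22.7  21.7 -21.2  -0.1 -47.  -25.7]
```

Contact on the lid. Pressing on in small steps.

```bash
for i in 1; do python3 -m inch '0 0 .0008 0 0 0 0;0 0 .0008 0 0 0 0;0 0 0 0 0 0 0'; done | grep -E 'pos|force'; python3 -m inch '0 0 .0008 0 0 0 0;0 0 .0008 0 0 0 0;0 0 0 0 0 0 0'| grep -E 'pos|force'
```

```text
tcp_pos: [0.5926, 0.0407, 0.0622]
contact_force: [-1.8, 0.5, 4.6]
tcp_pos: [0.5927, 0.0407, 0.0608]
contact_force: [-1.9, -0.2, 6.3]
```

```bash
python3 -m inch '0 0 .0008 0 0 0 0;0 0 .0008 0 0 0 0;0 0 0 0 0 0 0'| grep -E 'pos|force'
```

```text
tcp_pos: [0.5923, 0.0408, 0.0584]
contact_force: [-0.5, -0.0, -0.5]
```

```bash
python3 -m inch '0 0 .0008 0 0 0 0;0 0 .0008 0 0 0 0;0 0 0 0 0 0 0'| grep -E 'pos|force'
```

```text
tcp_pos: [0.5924, 0.0407, 0.0567]
contact_force: [0.7, 0.1, 0.5]
```

```bash
python3 -m inch '0 0 .0008 0 0 0 0;0 0 .0008 0 0 0 0;0 0 .0008 0 0 0 0;0 0 0 0 0 0 0'| grep -E 'pos|force'
```

```text
tcp_pos: [0.5924, 0.0408, 0.0544]
contact_force: [0.6, -0.8, 0.3]
```

```bash
python3 -m inch '0 0 .0005 0 0 0 0;0 0 .0005 0 0 0 0;0 0 0 0 0 0 0'| grep -E 'pos|force'
```

```text
tcp_pos: [0.5924, 0.0409, 0.0534]
contact_force: [-0.2, -0.4, -0.2]
```

```bash
python3 -m inch '0 0 .0005 0 0 0 0;0 0 0 0 0 0 0;0 0 0 0 0 0 0'| grep -E 'pos|force'
```

```text
tcp_pos: [0.5924, 0.0408, 0.0533]
contact_force: [-1.8, 0.7, 4.7]
```

```bash
python3 -m inch '0 0 .0004 0 0 0 0;0 0 0 0 0 0 0;0 0 0 0 0 0 0'| grep -E 'pos|force'
```

```text
tcp_pos: [0.5924, 0.0408, 0.0533]
contact_force: [-2.8, -0.0, 8.0]
```

```bash
python3 -m inch '0 0 -.002 0 0 0 0;0 0 -.008 0 0 0 0;0 0 -.02 0 0 0 0;0 0 -.025 0 0 0 0;0 0 -.03 0 0 0 0;0 .03 -.03 0 0 0 0;0 .04 -.03 0 0 0 0;0 .04 0 0 0 0 0;0 .04 0 0 0 0 0;0 .03 0 0 0 0 0;0 0 0 0 0 0 0;0 0 0 0 0 0 0'; python3 ov.py; python3 - <<'E'
from h import *
im=r.capture("top");cv2.imwrite("pics/top9.png",cv2.resize(im[120:280,150:330,::-1],(675,600),interpolation=cv2.INTER_CUBIC))
E
```

```text
time_s: 25.02
tcp_pos: [0.4189, 0.05, 0.1933]
eef_rot: [-179.8, 0.2, -93.0]
contact_force: [1.1, 0.8, 0.8]
gripper_width: 0.0004
t 25.02 lip [-223.2   -0.5  181.6] far [-77.2  -0.2 181.9] th 0.003 yaw 0.11 roll -0.0033 F [1.  0.9 0.8] M [0.1  0.02 0.05] w 0.0004
pics/ovs2501.png
```

View pics/ovs2501.png

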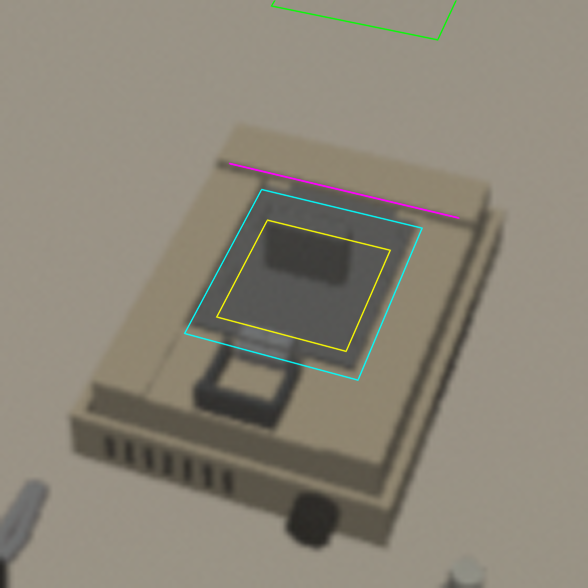

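View pics/top9.png

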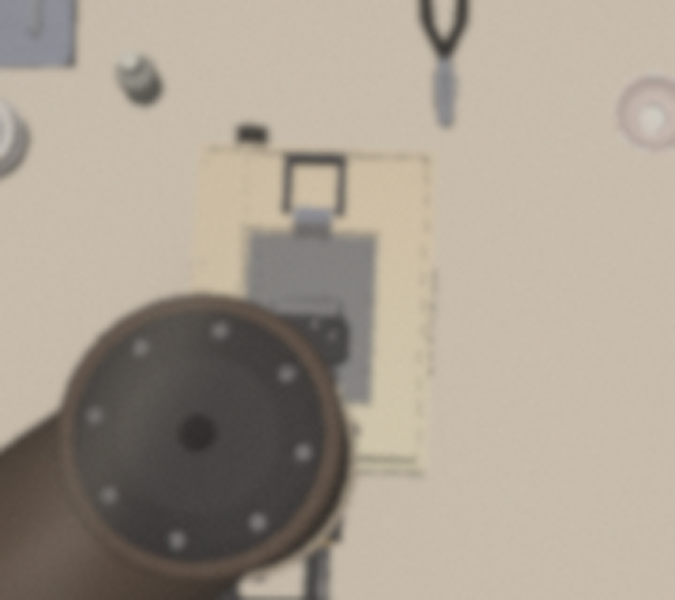

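```bash
python3 -m inch '0 0 0 0 0 0 0'; python3 mv.py .521 .0452 .06 180 0 -93.1
```

```text
time_s: 25.2
tcp_pos: [0.4206, 0.05, 0.1922]
eef_rot: [-180.0, 0.1, -93.1]
contact_force: [-0.7, 0.2, 0.5]
gripper_width: 0.0005
t 25.2 tcp [0.4206 0.05   0.1922] rot [-1.7997e+02  9.0000e-02 -9.3090e+01] F [-0.69  0.21  0.54] w 0.0005 J [ 33.7  -2.4 -32.1  -0.1 -60.3 -36.7]
shift [-0.0004 -0.1004  0.1323]
turn [-0.0006  0.0016  0.0001]
```

```bash
python3 -m inch '0 -.02 0 0 0 0 0;0 -.03 0 0 0 0 0;0 -.03 .01 0 0 0 0;0 -.0204 .02 0 0 0 0;0 0 .025 0 0 0 0;0 0 .025 0 0 0 0;0 0 .022 0 0 0 0;0 0 .015 0 0 0 0;0 0 .009 0 0 0 0;0 0 .003 0 0 0 0;0 0 0 0 0 0 0;0 0 0 0 0 0 0'; python3 mv.py .521 .0452 .055
```

```text
time_s: 26.2
tcp_pos: [0.5208, 0.0447, 0.0635]
eef_rot: [-180.0, 0.1, -93.1]
contact_force: [0.2, -0.2, -0.1]
gripper_width: 0.0002
t 26.2 tcp [0.5208 0.0447 0.0635] rot [-1.7995e+02  9.0000e-02 -9.3080e+01] F [ 0.24 -0.22 -0.1 ] w 0.0002 J [ 26.4  16.  -30.3  -0.1 -43.6 -29.4]
shift [-0.0005 -0.0001  0.0085]
```

```bash
python3 -m inch '0 0 .002 0 0 0 0;0 0 .002 0 0 0 0;0 0 .002 0 0 0 0;0 0 .001 0 0 0 0;0 0 .001 0 0 0 0;0 0 0 0 0 0 0;0 0 0 0 0 0 0'| grep -E 'pos|force'
```

```text
tcp_pos: [0.5201, 0.0447, 0.0551]
contact_force: [0.3, -0.7, -0.1]
```

```bash
python3 -m inch '0 0 .0005 0 0 0 0;0 0 .0005 0 0 0 0;0 0 0 0 0 0 0;0 0 0 0 0 0 0'| grep -E 'pos|force'
```

```text
tcp_pos: [0.5201, 0.0447, 0.0541]
contact_force: [-0.7, 0.1, -0.3]
```

```bash
python3 -m inch '0 0 .0005 0 0 0 0;0 0 .0005 0 0 0 0;0 0 0 0 0 0 0;0 0 0 0 0 0 0'| grep -E 'pos|force'
```

```text
tcp_pos: [0.5202, 0.0447, 0.0533]
contact_force: [-1.1, 0.5, 3.0]
```

```bash
python3 -m inch '0 0 -.002 0 0 0 0;0 0 -.008 0 0 0 0;0 0 -.02 0 0 0 0;0 0 -.025 0 0 0 0;0 0 -.03 0 0 0 0;0 0 -.03 0 0 0 0;0 .02 -.02 0 0 0 0;0 .03 0 0 0 0 0;0 .03 0 0 0 0 0;0 .015 0 0 0 0 0;0 0 0 0 0 0 0;0 0 0 0 0 0 0;0 0 0 0 0 0 0'; python3 ov.py; python3 - <<'E'
from h import *
im=cv2.imread("pics/ovs_raw.png");cv2.imwrite("pics/final.png",cv2.resize(im[170:240,240:330],(792,616)[:2],interpolation=cv2.INTER_CUBIC)[:600])
a=cv2.imread("pics/scene0.png");d=cv2.absdiff(a,im).max(2);
for n,(x,y) in dict(plain=(164,174),drop=(318,275)).items(): print(n,d[y-20:y+20,x-20:x+20].max())
E
```

```text
time_s: 28.53
tcp_pos: [0.4258, 0.0498, 0.1887]
eef_rot: [-179.9, 0.1, -93.1]
contact_force: [-0.7, -0.1, 0.1]
gripper_width: 0.0003
t 28.53 lip [-2.163e+02 -2.000e-01  1.771e+02] far [-7.030e+01 -1.000e-01  1.773e+02] th 0.002 yaw 0.05 roll -0.0022 F [-0.7 -0.1  0.1] M [ 0.02  0.07 -0.  ] w 0.0003
pics/ovs2853.png
plain 4
drop 4
```

View pics/final.png

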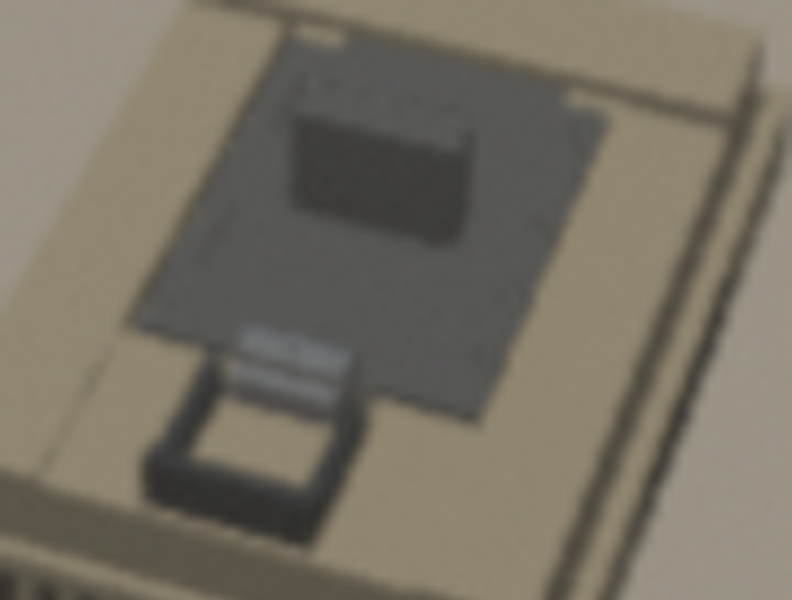

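```bash
python3 -c "
from plant import r
print(r.close_job())"
```

```text
the job is handed in; nothing more can be done
None
```

The lid is refitted and the job is handed in, at about 28.5 s of the 72 s allowed. No verdict was reported.

**What I did:**
- I gripped the lid by its rib and held it tilted at 0.25 rad.
- By feel, I found the rim at about 46.8 mm, the end wall of the slot, and the side border on the -y side. I did not reach the border on the other side.
- I hooked the lip under the ledge, swung the lid down until it met the catch and let it go. I then pressed the far half with closed fingertips.
- The press force rose to about 6 N, dropped to nothing as the edge passed the catch, and the lid then met the hard rim. I pressed it there to 8 N, and the largest contact force I read at any step was about 8 N.

**Last checks:**
- **Flatness:** Touching the plate on both sides of the rib gave the same height, 53.3 mm. That is about 0.5 mm above the rim I had felt plus the 6 mm plate. I put that down to measurement error.
- **Catch:** The final picture shows the lip under the ledge and the nose over the far edge. I judged the catch sprung out from that picture and the force drop, and did not measure its position.
- **Bystanders:** The image areas around the plain cover and the dropper bottle were unchanged. I did not check the other bystanders separately, but the arm stayed clear of them.
- **Robot:** The arm ended clear of everything.

**One disagreement:** the camera fit put the frame about 9 mm off the middle of the box along x, more than the stated 3 mm. I took the box to be uneven about its origin and worked from the frame's own features and by feel.

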